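Click the head support onto the microscope stand

ROBOT

A 6-joint arm with a two-finger parallel gripper is mounted at the origin on the work surface. World frame = base frame: x ahead of the robot, y to its left, z up, the work surface at z = 0. Lengths are in m, angles in degrees, forces in N, time in s.
With the tool pointing down it reaches from about 0.4 to 0.825 m from the base axis. Payload 7 kg.
Tool frame: the origin (TCP) lies midway between the tips of the shut fingers; the grasp point (between the pads) lies 19 mm behind it; z points along the fingers, y is the line along which they close (so a half turn about z gives the same grasp; the last joint's range is limited). The gripper opens to 88 mm and grips with 3 to 60 N. Pads are 19 mm wide; open, the fingers measure 130 mm over their backs; the gripper's body (78 mm by 193 mm) begins 47 mm behind the grasp point.
Start: joints at [-48.696, 20.546, 0.682, 0, -70.136, -16.507], TCP at [0.283, -0.613, 0.227] pointing down, gripper open.
Joint ranges: [-176.03, 176.03], [-82.01, 121.73], [-58.28, 71.71], [-173.87, 95.51], [-174.79, -0.11], [-173.66, 173.66]. Speed limits (degrees/s): [136.94, 136.94, 172.46, 180, 180, 180].

INTERFACE

Orientations are given as a 3x3 rotation matrix whose columns are the frame's x, y, z axes.
In Python, from rig import robot gives the robot as it stands. Calls block until the motion is done:
- robot.goto(position, orientation): joint-space move of the TCP to a pose.
- robot.servo_line(position, ori=None, speed=0.15): straight line of the TCP; ori=None keeps the orientation; speed is the mean speed in m/s.
- robot.movej(angles): joint-space move.
- robot.move_gripper(opening): opening from 0.0 (shut) to 1.0 (fully open); the grip force is fixed at half the most; returns when the fingers have stopped.
- robot.dwell(seconds).
- robot.ik(position, orientation): joint angles nearest the present ones, or None.
- robot.grab_frame(name): name is "side" or "top" or "wrist"; returns (picture, depth): 384x512x3 uint8, red, green, blue; 384x512 float32, m along the optical axis (not along the pixel's ray), 0 where there is no reading.
- robot.camera_info(name): a dict with "vfov" (degrees; the focal length in pixels is half the picture's height over the tangent of half this angle, whatever the lens; pixels are square), "cx", "cy" (the principal point, pixels), "view" (4x4, takes a point from world to camera coordinates); the wrist camera has in their place "T_tool_cam" (4x4, takes a point from camera to tool coordinates, whose origin is the TCP and whose axes are the flange's). Camera axes: x right, y down, z forward; pixel columns grow to the right and rows downward; lengths in m; the calibration is good to about 2 mm. The wrist camera is an equidistant fisheye: a pixel r from the principal point sees the ray r / f radians off the axis. A picture is of the moment at which its call begins: read the wrist's pose just before it. camera_info takes no time and is no camera call.
A pose or a line that the arm cannot do raises robot.Unreachable and nothing moves.
- robot.job_done(): hands the job in; it is judged then, once.
Readings, each from a call of its own:
- robot.read_t(): time.
- robot.read_qpos(): joint angles.
- robot.read_qvel(): joint speeds.
- robot.read_effort(): joint torques, N m.
- robot.read_position(): TCP position.
- robot.read_tcp_rot(): TCP orientation.
- robot.read_force(): force on the tool from outside, world axes, zero at the start.
- robot.read_ft_torque(): the same for the moment, N m.
- robot.read_grip_width(): opening from 0.0 (shut) to 1.0 (fully open).
- robot.read_finger_force(): force on a finger pad.
Only numpy, scipy, OpenCV 4.12 (cv2) and the standard library are available. Lean on these libraries where they do the work, as an engineer would, in place of code of your own. Each camera call takes 0.05 s, during which the arm holds its last target. There are 200 camera calls.

TASK

Take the square aluminium support block from the tray and slide it, upright, down over the square column of the empty microscope stand, with its pin pointing out over the long part of the stand's base. Feel for the click as the column's two sprung balls snap into the groove inside the block, stop there, and leave the block hanging level on the balls by itself. Leave the other things on the table where they are.

Things in the scene. Friction and masses are not known exactly. Their poses are not given: they have to be found in the camera images.
- block_centre (a point): Centre (half-way up) of the support block: plain aluminium, 52 x 52 mm in plan, 110 mm tall, about 0.25 kg, standing upright in the tray. z axis up, along a square through-bore 26.4 mm wide, both mouths rounded (6 mm radius). A groove, hidden, runs round the inside of the bore half-way up. The +y and -y faces are plain, free to grip.
- pin_tip (a point): End of the steel pin, 14 mm diameter, that sticks 45 mm out of the block's +x face at mid height: 71 mm from the block's centre along the block's +x.
- block_foot (a point): Centre of the block's lower mouth, 55 mm under its centre. Lowered over the balls, the block first meets them with this mouth about level with them. After about 50 mm more the drag fades and for some 5 mm the balls pull the block down, out of the hand: the click. The block's centre is then level with the balls, with 1.5 mm of play; beyond, the force rises steeply.
- stand: Empty microscope stand, fixed: white base plate 190 x 120 x 20 mm, foot 50 x 50 mm up to z = 32 mm, upright square steel column 24 x 24 mm, faces square to x and y. Origin on the column's axis at table height, z up. The long part of the base reaches 140 mm from the column along +x (50 mm the other way).
- column_tip (a point): Middle of the column's top, 190 mm above the table. Two sprung steel balls stand 3.5 mm proud of the column's +y and -y faces, both at one height, different on each stand: 9 to 59 mm below the tip. Pressing them in takes 8 to 15 N in all; they then drag along the bore with 2 to 6 N, enough to hold up a block that has not clicked. Pushed past the click, it can be pulled back up.
- tray: Grey tray, fixed, 300 x 340 mm, rim 20 mm high, floor 5 mm thick; origin under its centre.
- rock_a: Bystander, to be left alone: grey mineral lump, about 70 mm across and 45 high, in the tray; origin under its centre.
- rock_b: Bystander, to be left alone: dark mineral lump, about 65 mm across and 55 high, in the tray; origin under its centre.
- rock_c: Bystander, to be left alone: reddish mineral lump, about 65 mm across and 40 high, on the table near the robot; origin under its centre.
- round_collar: Bystander, to be left alone: spare round collar, 56 mm diameter, 35 high, round 28 mm bore, in the tray; origin under its centre.
- jar: Bystander, to be left alone: sample jar, 64 mm diameter, 85 high; origin under its centre.
- tile: Bystander, to be left alone: white streak tile, 70 x 50 x 8 mm; origin under its centre.
- lens: Bystander, to be left alone: hand lens lying flat, 54 mm ring (origin in its middle) with a 75 mm handle; origin under its centre.
Things that resemble listed ones, but are neither listed nor needed, are in the scene too. What is shaped like the part that bears block_centre but blue or green is not meant.

How it is judged (in metres and radians):
At the end, for the whole second after the job is handed in: Block still, released, hanging on the column (within 6 mm of its axis, 0.08 rad of upright), pin over the base's long part, centre 129 to 183 mm above the table, balls sprung out in its groove: contact forces between block and stand 1 to 13 N in all (balls pressed in: over 17 N) (horizontal distance between block_centre and column_tip below 0.006 m and angle between the z axis of block_centre and the z axis of stand, either way round below 0.08 rad and z of block_centre in the frame of stand between 0.1285 and 0.1835 m and x of pin_tip in the frame of stand above 0.055 m and contact force between block and stand between 1 and 13 N and linear speed of block below 0.01 m/s); the robot touches nothing.
It fails at once if a bystander is pushed more than 30 mm from its place (distance of any of rock_a, rock_b, rock_c, round_collar, jar, tile, lens from where it was at the start of the episode above 0.03 m).
It also fails if it takes over 51 s, if anything falls off the work surface, if the arm or the gripper's body presses on something with over 40 N, if the wrist force passes 120 N, or if a joint passes its speed limit or range.

## Working session

There is one attempt and no reset: what is moved stays moved. The work goes in short steps, each a Python script; the robot and the scene stay as the last script left them, time stands still between calls to the robot, and variables do not carry over. Pictures are saved under pics/ and viewed, at most 10 in all, crops included, and the job is handed in when it is done.

```bash
ls; mkdir -p pics; cat > h.py <<'E'
import numpy as np, cv2
from rig import robot
def K(n):
    c=robot.camera_info(n); return c, 192/np.tan(np.radians(c['vfov'])/2)
def save(n,f):
    im,d=robot.grab_frame(n); cv2.imwrite(f,im[:,:,::-1]); np.savez(f[:-4]+'.npz',im=im,d=d); return im,d
def world(n,d):
    c,f=K(n); v,u=np.mgrid[:384,:512]
    p=np.stack([(u-c['cx'])/f*d,(v-c['cy'])/f*d,d,np.ones_like(d)],-1)
    return (p@np.linalg.inv(np.array(c['view'])).T)[...,:3]
E
python3 - <<'E'
from h import *
a,_=save('top','pics/top.png'); b,_=save('side','pics/side.png')
for n in('top','side'): 
    c,f=K(n); print(n,f,c['cx'],c['cy'],np.linalg.inv(np.array(c['view'])).round(3).tolist())
print(robot.read_t(), robot.camera_info('wrist'))
E
```

```text
pics
top 366.38004022636136 260.15575653671027 191.00101447697057 [[-0.017, -0.989, 0.144, 0.402], [-0.999, 0.012, -0.039, 0.008], [0.037, -0.145, -0.989, 1.042], [0.0, 0.0, 0.0, 1.0]]
side 402.42962514484105 257.19977091745426 190.35835006994446 [[-0.87, -0.285, 0.401, 0.082], [-0.492, 0.511, -0.705, 0.768], [-0.004, -0.811, -0.585, 0.751], [0.0, 0.0, 0.0, 1.0]]
0.1 {'vfov': 65.70646984690485, 'cx': 255.03642029972676, 'cy': 192.15557177653204, 'T_tool_cam': array([[ 8.67722428e-04, -9.61861429e-01, -2.73535810e-01,
         7.33188868e-02],
       [ 9.99999395e-01,  1.01939637e-03, -4.12363346e-04,
        -5.49230829e-05],
       [ 6.75477808e-04, -2.73535287e-01,  9.61861732e-01,
        -1.57853330e-01],
       [ 0.00000000e+00,  0.00000000e+00,  0.00000000e+00,
         1.00000000e+00]])}
```

View pics/top.png

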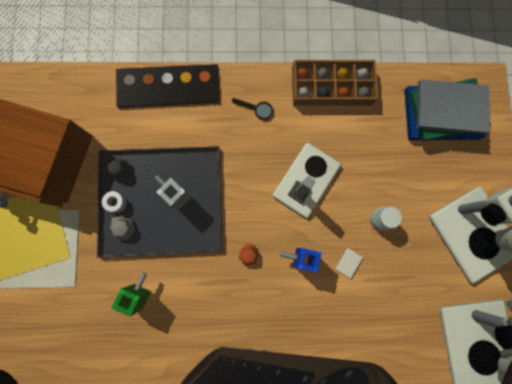

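View pics/side.png

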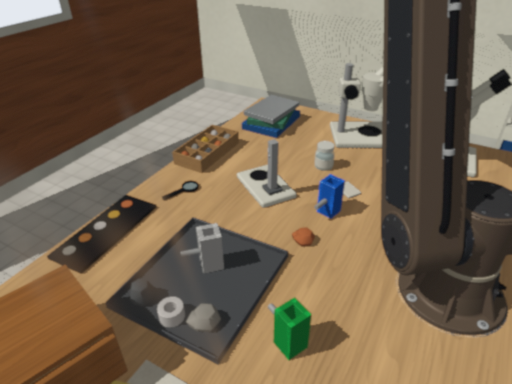

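Candidates for the block are the grey one in the tray at top (171,191), the blue one at (308,260) and the green one at (130,299). I choose the grey one: plain aluminium, in the tray. The empty stand is at about (307,181). I'll check both in one crop.

```bash
python3 - <<'E'
from h import *
z=np.load('pics/top.npz'); im,d=z['im'],z['d']
A=cv2.resize(im[160:230,140:220],None,fx=5,fy=5,interpolation=cv2.INTER_CUBIC)
B=cv2.resize(im[140:220,265:345],None,fx=4.375,fy=4.375,interpolation=cv2.INTER_CUBIC)
cv2.imwrite('pics/crop.png',np.hstack([A[:350],B[:350]])[:,:,::-1])
W=world('top',d); 
for n,(r0,r1,c0,c1),lo,hi in [('block',(160,230,140,220),.105,.13),('pin',(160,230,140,220),.05,.095),('col',(140,220,265,345),.17,.2),('base',(140,220,265,345),.012,.03)]:
    S=W[r0:r1,c0:c1]; m=(S[...,2]>lo)&(S[...,2]<hi); P=S[m]
    vv,uu=np.nonzero(m)
    r=cv2.minAreaRect(P[:,:2].astype(np.float32)*1000)
    print(n,m.sum(),P.mean(0).round(4),np.median(P[:,2]).round(4),r,(uu.mean()+c0,vv.mean()+r0))
# column slice from side too
z=np.load('pics/side.npz'); W=world('side',z['d'])
for lo,hi in((.06,.1),(.1,.15),(.15,.183),(.183,.2)):
    S=W[130:205,230:310]; P=S[(S[...,2]>lo)&(S[...,2]<hi)]; print('sidecol',len(P),P.mean(0).round(4) if len(P) else 0)
S=W[215:280,175:230]; P=S[(S[...,2]>.107)&(S[...,2]<.125)]; print('sideblk',len(P),cv2.minAreaRect(P[:,:2].astype(np.float32)*1000),np.median(P[:,2]))
E
```

```text
block 326 [0.5377 0.1986 0.1139] 0.1142 ((537.4708251953125, 198.81253051757812), (51.65670394897461, 51.59226989746094), 45.646217346191406) (np.float64(170.91717791411043), np.float64(192.00920245398774))
pin 193 [0.5457 0.2067 0.071 ] 0.0668 ((556.451904296875, 205.20486450195312), (97.81240844726562, 50.24454116821289), 34.08036422729492) (np.float64(171.24870466321244), np.float64(191.38860103626942))
col 118 [ 0.5441 -0.1404  0.1878] 0.1891 ((545.2837524414062, -141.42454528808594), (23.746427536010742, 24.179658889770508), 55.88483428955078) (np.float64(308.4237288135593), np.float64(183.22033898305085))
base 2336 [ 0.5849 -0.1678  0.0198] 0.0198 ((582.8215942382812, -167.33157348632812), (119.77205657958984, 190.92535400390625), 56.05050277709961) (np.float64(307.57020547945206), np.float64(178.92294520547944))
sidecol 112 [ 0.5406 -0.1294  0.0802]
sidecol 149 [ 0.5408 -0.1293  0.126 ]
sidecol 108 [ 0.5406 -0.1294  0.1666]
sidecol 59 [ 0.5428 -0.1336  0.1891]
sideblk 328 ((536.98095703125, 204.25076293945312), (52.107994079589844, 56.58860778808594), 45.506614685058594) 0.11476559044263757
```

View pics/crop.png

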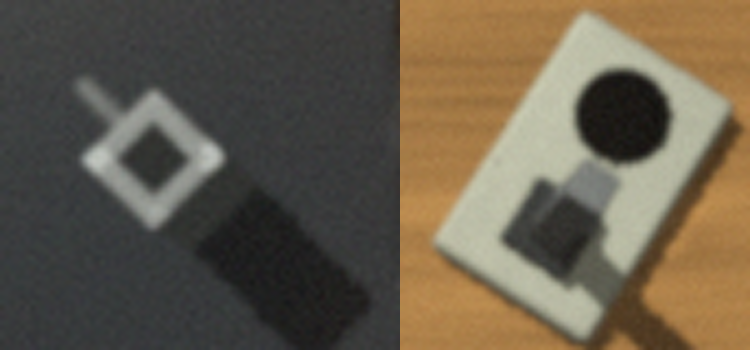

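The crop shows the grey aluminium block with its pin toward upper left, so yaw is about 45.6° and the centre about (0.537, 0.199). The stand has its column tip (light quad) at about (0.545, -0.141), and its long part runs up-right, yaw about -34°. Next I'll plan the orientations and take a close wrist look at the block.

```bash
cat >> h.py <<'E'
def down(a):
    a=np.radians(a); y=np.array([np.cos(a),np.sin(a),0]); z=np.array([0,0,-1.]); return np.stack([np.cross(y,z),y,z],1)
def wrist(f=None):
    p=np.array(robot.read_position()); R=np.array(robot.read_tcp_rot()); im,d=robot.grab_frame('wrist')
    if f: cv2.imwrite(f,im[:,:,::-1])
    c,fo=K('wrist'); v,u=np.mgrid[:384,:512]; x,y=u-c['cx'],v-c['cy']; r=np.hypot(x,y)+1e-9; t=np.tan(r/fo)
    P=np.stack([x/r*t*d,y/r*t*d,d],-1); T=c['T_tool_cam']
    return im,d,(P@T[:3,:3].T+T[:3,3])@R.T+p
def rect(W,c,rad,lo,hi):
    m=(np.hypot(W[...,0]-c[0],W[...,1]-c[1])<rad)&(W[...,2]>lo)&(W[...,2]<hi); P=W[m]
    return m.sum(),np.median(P[:,2]).round(4),cv2.minAreaRect(P[:,:2].astype(np.float32)*1000)
E
python3 - <<'E'
from h import *
for s in(0,180):
    for pos,a in(((.537,.2,.071),135.6),((.537,.2,.3),135.6),((.545,-.14,.26),56),((.545,-.14,.14),56),((.545,-.14,.34),56)):
        q=robot.ik(pos,down(a+s-180)); print(s,pos,None if q is None else np.round(q,0))
E
```

```text
0 (0.537, 0.2, 0.071) [ 40.  20. -24.   0. -47.  96.]
0 (0.537, 0.2, 0.3) [ 40.   9.  -6.   0. -76.  96.]
0 (0.545, -0.14, 0.26) [  6.   9. -11.   0. -70.  50.]
0 (0.545, -0.14, 0.14) [  6.  14. -20.   0. -55.  50.]
0 (0.545, -0.14, 0.34) [  6.   7.  -3.   0. -80.  50.]
180 (0.537, 0.2, 0.071) [ 40.  20. -24.   0. -47. -84.]
180 (0.537, 0.2, 0.3) [ 40.   9.  -6.   0. -76. -84.]
180 (0.545, -0.14, 0.26) [   6.    9.  -11.    0.  -70. -130.]
180 (0.545, -0.14, 0.14) [   6.   14.  -20.    0.  -55. -130.]
180 (0.545, -0.14, 0.34) [   6.    7.   -3.    0.  -80. -130.]
```

```bash
python3 - <<'E'
from h import *
c=np.array([.545,-.141]); th=np.radians(56); o=c+.07*np.array([np.cos(th),np.sin(th)])
robot.goto([*o,.27],down(-34)); im,d,W=wrist('pics/w1.png')
print(rect(W,c,.03,.183,.2)); print(rect(W,c,.25,.014,.026))
np.savez('w1.npz',W=W,im=im)
c=np.array([.5375,.199]); robot.goto([*c,.22],down(-44.4)); im,d,W=wrist('pics/w2.png')
print(rect(W,c,.05,.105,.125)); print(rect(W,c,.06,.105,.125)); print(rect(W,c+.05,.03,.05,.07)); print(robot.read_t())
E
```

```text
(np.int64(0), np.float64(nan), ((0.0, 0.0), (0.0, 0.0), 0.0))
(np.int64(8662), np.float64(0.0198), ((519.0792846679688, -82.86967468261719), (309.6046447753906, 358.67437744140625), 10.264826774597168))
(np.int64(2401), np.float64(0.1146), ((537.874267578125, 204.14718627929688), (51.46570587158203, 51.439666748046875), 45.688228607177734))
(np.int64(2401), np.float64(0.1146), ((537.874267578125, 204.14718627929688), (51.46570587158203, 51.439666748046875), 45.688228607177734))
(np.int64(394), np.float64(0.0656), ((575.3208618164062, 242.06639099121094), (32.82249450683594, 12.81756591796875), 45.4875602722168))
3.575
  return _methods._mean(a, axis=axis, dtype=dtype,
  ret = ret.dtype.type(ret / rcount)
```

View pics/w1.png

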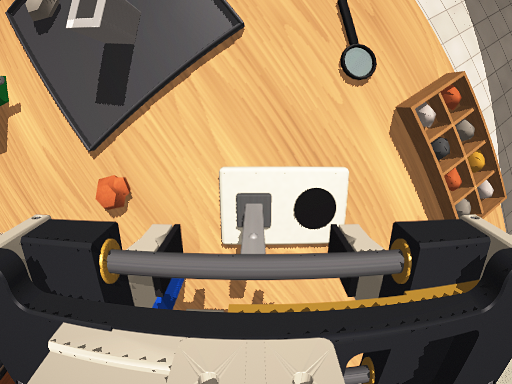

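View pics/w2.png

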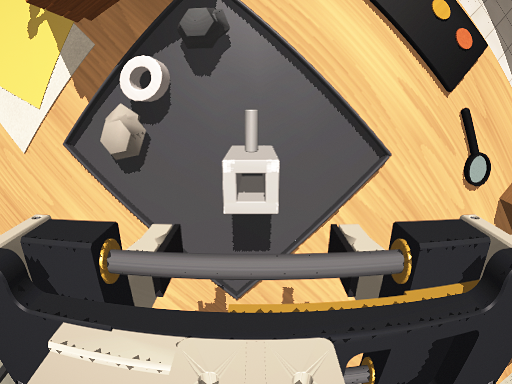

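w2 shows the grey block at (250,185) squarely between the fingers, with the pin pointing up-image. w1 shows the column with a sprung ball at about (254,237); the tip is hidden behind the guide bar. Next I grasp.

```bash
python3 - <<'E'
from h import *
z=np.load('w1.npz'); W=z['W']; g=z['im'][232:243,248:260].astype(int).sum(2)
print(W[237,254],W[234,254],W[240,254],W[225,254],W[242,254])
R=down(-44.35)
robot.goto([.5379,.2041,.19],R); robot.servo_line([.5379,.2041,.072],speed=.1); print('f',robot.read_force())
robot.move_gripper(0.); print(robot.read_grip_width(),robot.read_finger_force(),robot.read_force(),robot.read_position())
robot.servo_line([.5379,.2041,.25],speed=.15); print('f',robot.read_force(),robot.read_grip_width(),robot.read_t())
im,d,W=wrist('pics/w3.png'); zt=.25+.0425
print(rect(W,(.5379,.2041),.05,zt-.008,zt+.01),robot.read_position())
# offset look at stand
a=-124; x=np.array([np.cos(np.radians(a+90)),np.sin(np.radians(a+90))]); c=np.array([.545,-.141])-.10*x
robot.goto([*c,.33],down(a)); im,d,W=wrist('pics/w4.png'); np.savez('w4.npz',W=W,im=im)
print(rect(W,(.543,-.138),.035,.183,.2)); print(robot.read_t(),robot.read_position())
E
```

```text
[ 0.55353592 -0.12759414  0.14781556] [ 0.5553161  -0.12496237  0.14731903] [ 0.55298827 -0.12842806  0.15300356] [ 0.55263017 -0.12875436  0.11138994] [ 0.55307408 -0.12832552  0.15802404]
f [0.08411723 0.50910582 0.73589279]
0.5924811807541981 29.99438166618347 [-0.56044609 -0.41867754  0.84443863] [0.53794924 0.20411488 0.07205019]
f [-0.32718478 -0.28874654 -2.65520568] 0.5965050056845344 7.1583
(np.int64(6205), np.float64(0.2914), ((541.8104248046875, 207.92156982421875), (41.43147659301758, 81.98970031738281), 45.628761291503906)) [0.53741501 0.20381923 0.24885575]
(np.int64(588), np.float64(0.1896), ((545.4789428710938, -137.78271484375), (23.839513778686523, 23.523887634277344), 56.247371673583984))
8.4417 [ 0.46241239 -0.08439963  0.32941165]
```

View pics/w4.png

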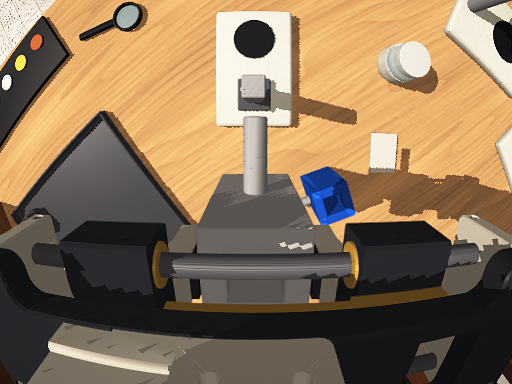

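w4 shows the block held, its pin pointing up-image from (255,120) to (255,190), and the column tip at (254,86) ahead of it, clear in view. The pin shows any lateral bias and tilt, so I measure it.

```bash
python3 - <<'E'
from h import *
W=np.load('w4.npz')['W']; p=np.array([.46241239,-.08439963,.32941165]); R=down(-124)
T=(W-p)@R  # tool coords
m=(abs(T[...,1])<.012)&(T[...,0]>.03)&(T[...,0]<.085)&(T[...,2]>-.02)&(T[...,2]<.03)
m[:110]=0;m[196:]=0
P=T[m]; print(len(P),'pin x range',np.percentile(P[:,0],[1,50,99]))
for a,b in((.032,.045),(.045,.058),(.058,.07)):
    Q=P[(P[:,0]>a)&(P[:,0]<b)]; print('y mid',(Q[:,1].min()+Q[:,1].max())/2,np.percentile(Q[:,1],[2,98]),'top z',np.percentile(Q[:,2],3))
c=np.array([.5455,-.1378,.19]); print('col tool',(c-p)@R)
print(robot.read_position(),robot.read_tcp_rot().round(4).tolist(),robot.read_force())
E
```

```text
1696 pin x range [0.03035795 0.05085877 0.07065901]
y mid 0.00024532115364311966 [-0.00644051  0.00690501] top z 0.004328856150680243
y mid -0.0003805370571580706 [-0.00638313  0.00616953] top z 0.004587796791127843
y mid -0.0004516315477063786 [-0.00694968  0.0060403 ] top z 0.004595892960337723
col tool [ 0.09874386 -0.00219109  0.13941165]
[ 0.46241239 -0.08439963  0.32941165] [[0.8302, -0.5575, -0.0009], [-0.5575, -0.8302, 0.0], [-0.0007, 0.0004, -1.0]] [ 0.61727383  0.68721117 -2.21882235]
```

```bash
python3 - <<'E'
from h import *
c=[.5455,-.1378]
R=down(-123.8); robot.goto([*c,.295],R); robot.dwell(.2); f0=np.array(robot.read_force()); print(f0,robot.read_position())
for z in np.arange(.285,.2145,-.004):
    robot.servo_line([*c,z],speed=.05); f=np.array(robot.read_force())-f0
    print(round(z,4),np.array(robot.read_position()).round(4),f.round(1))
    if abs(f[2])>12 or np.hypot(*f[:2])>10: print('STOP'); break
print(robot.read_t(),robot.read_grip_width())
E
```

```text
[-0.40823001 -0.60349874 -2.26541323] [ 0.54547471 -0.13714566  0.29569062]
0.285 [ 0.5451 -0.1376  0.2848] [ 0.3 -0.2 -0. ]
0.281 [ 0.5453 -0.1378  0.2807] [ 0.1  0.1 -0. ]
0.277 [ 0.5453 -0.1378  0.2766] [ 0.5 -0.2  0.3]
0.273 [ 0.5453 -0.1378  0.2726] [ 0.7  1.  -0.1]
0.269 [ 0.5453 -0.1378  0.2687] [0.  0.9 0.1]
0.265 [ 0.5453 -0.1378  0.2647] [ 0.6  0.6 -0.3]
0.261 [ 0.5453 -0.1378  0.2607] [-0.6  0.4  0.3]
0.257 [ 0.5453 -0.1378  0.2567] [ 0.2  0.  -0.8]
0.253 [ 0.5453 -0.1378  0.2527] [-0.8  1.  -0.1]
0.249 [ 0.5453 -0.1378  0.2487] [ 0.2  1.5 -0.3]
0.245 [ 0.5453 -0.1378  0.2447] [ 0.1  0.2 -0.1]
0.241 [ 0.5453 -0.1378  0.2406] [-0.7 -0.2 -0.3]
0.237 [ 0.5453 -0.1378  0.2366] [0.7 0.6 0.2]
0.233 [ 0.5453 -0.1378  0.2327] [0.9 0.5 0.5]
0.229 [ 0.5453 -0.1378  0.2287] [-0.   1.5  0.2]
0.225 [ 0.5453 -0.1378  0.2246] [ 1.2  0.5 -0. ]
0.221 [ 0.5453 -0.1378  0.2207] [ 0.6  0.5 -0.7]
0.217 [ 0.5453 -0.1378  0.2167] [-0.1  1.7  0.1]
13.7417 0.5908202543128778
```

```bash
python3 - <<'E'
from h import *
c=[.5455,-.1378]; f0=np.array([-.4,-.6,-2.26]); z=.217; neg=False; drag=False
while z>.150:
    z-=.002 if z>.172 else .0008
    robot.servo_line([*c,z],speed=.03)
    f=np.mean([robot.read_force() for _ in range(4)],0)-f0
    print(round(z,4),round(robot.read_position()[2],4),f.round(1),round(robot.read_grip_width(),3))
    if f[2]>25 or np.hypot(*f[:2])>15: print('STOP'); break
    drag|=f[2]>2
    neg|=drag and f[2]<-1.5
    if neg and f[2]>-.8: print('click'); break
print(robot.read_t())
E
```

```text
0.215 0.2149 [ 0.8 -0.1  0.6] 0.594
0.213 0.2129 [ 0.7  0.6 -0.1] 0.59
0.211 0.2113 [-0.1 -1.6  2.8] 0.59
0.209 0.2096 [ 1.7 -2.4  4.2] 0.59
0.207 0.2072 [ 2.3 -3.3  1.8] 0.593
0.205 0.2045 [ 3.7 -3.5 -1.4] 0.59
0.203 0.2021 [ 1.9 -2.8 -3.1] 0.593
0.201 0.2003 [ 1.7 -2.2 -3.5] 0.591
0.199 0.1984 [ 2.2 -2.2 -4.5] 0.592
0.197 0.1966 [ 1.9 -2.5 -4. ] 0.595
0.195 0.1947 [ 2.5 -2.5 -2.5] 0.59
0.193 0.1928 [ 1.5 -2.8 -3.2] 0.59
0.191 0.1907 [ 3.1 -3.4 -3.2] 0.594
0.189 0.1887 [ 2.2 -3.2 -3.1] 0.588
0.187 0.1866 [ 2.4 -1.8 -3.1] 0.593
0.185 0.1846 [ 2.5 -3.3 -3.4] 0.595
0.183 0.1825 [ 3.2 -3.2 -2.3] 0.597
0.181 0.1806 [ 2.4 -2.5 -2.8] 0.593
0.179 0.1786 [ 2.5 -2.6 -3.6] 0.589
0.177 0.1766 [ 3.3 -3.5 -3.2] 0.593
0.175 0.1746 [ 3.2 -3.4 -3.1] 0.593
0.173 0.1726 [ 2.9 -2.6 -3.7] 0.594
0.171 0.1706 [ 3.7 -2.7 -3.3] 0.592
0.1702 0.1702 [ 1.4 -2.9 -0.5] 0.595
click
19.7417
```

The -3 N on stopping is just drag reversed by a small overshoot, so that was a false trigger. I'll continue in fine steps toward the expected click at TCP z of about 0.157.

```bash
python3 - <<'E'
from h import *
c=[.5455,-.1378]; f0=np.array([-.4,-.6,-2.26]); z=.1702; lo=0
while z>.1562:
    z-=.001; robot.servo_line([*c,z],speed=.02); 
    f=np.mean([robot.read_force() for _ in range(4)],0)-f0
    print(round(z,4),round(robot.read_position()[2],4),f.round(1))
    if f[2]>9 or np.hypot(*f[:2])>15: print('STOP'); break
    if lo<-5.5 and f[2]>-1: print('through'); break
    lo=min(lo,f[2])
print(robot.read_t())
E
```

```text
0.1692 0.1691 [ 1.6 -3.3  0.2]
0.1682 0.168 [ 2.8 -3.  -1.2]
0.1672 0.167 [ 1.9 -2.9 -0.4]
0.1662 0.166 [ 3.  -2.9 -0.4]
0.1652 0.165 [ 3.8 -2.3 -1.1]
0.1642 0.164 [ 2.  -2.8 -0.5]
0.1632 0.1629 [ 1.7 -2.3 -0.7]
0.1622 0.1616 [ 3.4 -2.9 -5.1]
0.1612 0.1604 [ 2.5 -2.8 -8.5]
0.1602 0.1593 [  2.7  -1.  -10.9]
0.1592 0.1585 [  2.3  -1.9 -11.5]
0.1582 0.1581 [-0.3 -0.7 -7.9]
0.1572 0.1576 [-0.5 -1.8 -3.1]
0.1562 0.1568 [ 0.1  0.5 -1.1]
23.2417
```

Clear click: the pull peaked at -11.5 N, then faded to about zero and the side load vanished. Next I release, retreat and check.

```bash
python3 - <<'E'
from h import *
robot.move_gripper(.85); robot.dwell(.2); print(robot.read_force(),robot.read_grip_width())
c=np.array([.5455,-.1378]); robot.servo_line([*c,.26],speed=.12)
x=np.array([np.cos(np.radians(-33.8)),np.sin(np.radians(-33.8))])
robot.goto([*(c-.10*x),.30],down(-123.8)); robot.dwell(.3)
im,d,W=wrist('pics/w5.png')
print(rect(W,c,.05,.185,.215))
im,d=save('side','pics/side2.png'); print(robot.read_t())
m=(np.hypot(W[...,0]-c[0],W[...,1]-c[1])<.05)&(W[...,2]>.185)&(W[...,2]<.215); P=W[m]
A=np.c_[P[:,:2]-c,np.ones(len(P))]; q=P[:,2]; k=abs(q-np.median(q))<.003; print('tilt',np.linalg.lstsq(A[k],q[k],rcond=None)[0])
E
```

```text
[0.38666011 1.10431018 0.03704409] 0.8502818681099124
(np.int64(3427), np.float64(0.1973), ((546.8173217773438, -136.91934204101562), (52.68402862548828, 52.81976318359375), 55.89568328857422))
26.0
tilt [-0.01918196 -0.01080612  0.19767749]
```

View pics/w5.png

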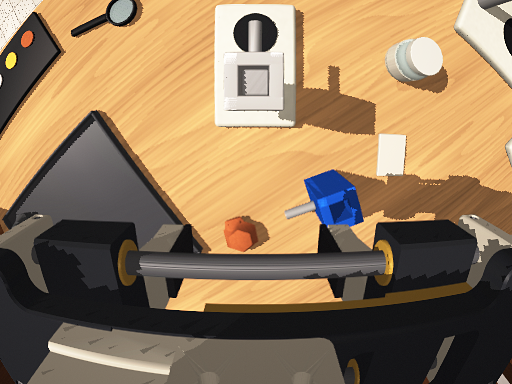

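View pics/side2.png

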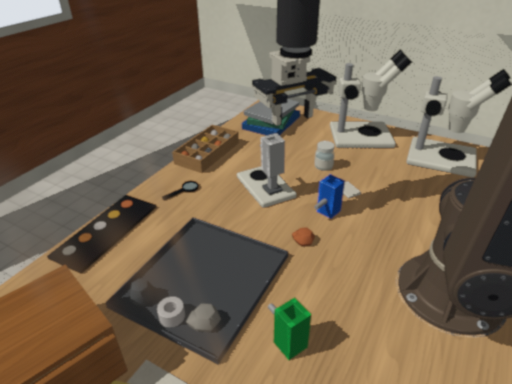

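w5 and side2 show the block hanging by itself on the column, at (253,80) in w5 and (272,155) in side2. The pin is over the long part, the block is level to about 0.02 rad with its centre at z ≈ 0.143, and the bystanders haven't moved.

```bash
python3 -c "
from rig import robot
print(robot.job_done())"
```

```text
the job is handed in; nothing more can be done
None
```

The block clicked onto the stand's balls and is hanging there level and released, pin out over the long part of the base; I handed the job in shortly after 26 s, and the hand-in returned no verdict.

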